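# Brush the plank offcuts off the cutting bed

## Robot

A 6-joint arm with a two-finger parallel gripper is mounted at the origin on the work surface. World frame = base frame: x ahead of the robot, y to its left, z up, the work surface at z = 0. Lengths are in m, angles in rad, forces in N, time in s.
With the tool pointing down it reaches from about 0.2 to 0.875 m from the base axis. Payload 3.4 kg.
Tool frame: the origin (TCP) lies between the finger pads; the fingertips stand 25 mm ahead of it and the grasp point (between the pads) lies 6 mm ahead of it (r.nose_length is the z of the fingertips in the tool frame, in m); z points along the fingers, y is the line along which they close (so a half turn about z gives the same grasp; the last joint's range is limited). The gripper opens to 94 mm and grips with 3 to 60 N. Pads are 16 mm wide; open, the fingers measure 119 mm over their backs; the gripper's body (75 mm by 177 mm) begins 78 mm behind the grasp point.
Start: joints at [-1.441, 0.276, 1.505, -0, 1.361, -0.121], TCP at [0.143, -0.557, 0.23] pointing down, gripper open.
Joint ranges: [-2.89, 2.89], [-0.75, 2.08], [0.22, 2.7], [-1.18, 4.32], [0.11, 2.71], [-2.7, 2.7]. Speed limits (rad/s): [2.57, 2.57, 3.14, 3.14, 3.14, 3.14].

## Interface

Orientations are given as a unit quaternion [w, x, y, z].
In Python, from plant import r, gripper_to, inverse_kinematics, vision, models, telemetry gives the robot as it stands. Calls block until the motion is done:
- r.move_to(position, orientation): joint-space move of the TCP to a pose.
- r.move_l(position, rot=None, vel=0.15, guard=None): straight line of the TCP; rot=None keeps the orientation; vel is the mean speed in m/s. With guard (N) it stops when the force on the tool has changed by that much, and returns True; else False.
- r.movej(angles): joint-space move.
- gripper_to(opening, f_grip=None): finger opening in m; f_grip is the grip in N (None keeps the last); returns when the fingers have stopped.
- r.hold(seconds).
- inverse_kinematics(position, orientation): joint angles nearest the present ones, or None.
- vision.snapshot(name): name is "side" or "top" or "wrist"; returns the picture (420x560x3 uint8, red, green, blue); there is no depth.
- vision.get_calibration(name): a dict with "fx", "fy", "cx", "cy" (pixels), "position" and "orientation" of the camera in the world. Camera axes: x right, y down, z forward; pixel columns grow to the right and rows downward; lengths in m; the calibration is good to about 2 mm. A picture is of the moment at which its call begins: read the wrist's pose just before it. get_calibration takes no time and is no camera call; for the wrist camera it gives the pose at the moment of the call.
A pose or a line that the arm cannot do raises r.PlanningError and nothing moves.
- r.sign_off(): hands the job in; it is judged then, once.
Trained networks look in the newest picture that a camera, given by its name, has taken for a name from the list of things; names that differ only in an ending like _2 or _b are one class to them, and where a whole thing is asked for, a point or a joint stands for the part that bears it (a point fixed in the world has none). Each returns a list of dicts, best first, with "score" (0 to 1); they miss things now and then, are a little off and sometimes report something else, mostly with a low value. They report only what shows in the picture. A call takes as long as a camera call. They do not tell look-alikes from the thing itself.
- models.boxes_of(thing, camera): "at" ([x, y, z] in m, in world coordinates, good to about 4 mm: the middle of the surface that is visible of it).
- models.regions_of(thing, camera): "pixels" (420x560 bool, what is visible of it).
- models.mark_of(thing, camera): "at" ([x, y, z] in m, in world coordinates, good to about 4 mm: a listed point, or the origin of a listed thing).
Readings, each from a call of its own:
- telemetry.current_t(): time.
- telemetry.current_joints(): joint angles.
- telemetry.current_dq(): joint speeds.
- telemetry.current_joint_efforts(): joint torques, N m.
- telemetry.current_ee_pos(): TCP position.
- telemetry.current_tool_rot(): TCP orientation.
- telemetry.current_wrist_force(): force on the tool from outside, world axes, zero at the start.
- telemetry.current_torque(): the same for the moment, N m.
- telemetry.current_opening(): finger opening in m.
- telemetry.current_finger_force(): force on a finger pad.
Only numpy, scipy, OpenCV 4.12 (cv2) and the standard library are available. Lean on these libraries where they do the work, as an engineer would, in place of code of your own. Each camera call takes 0.05 s, during which the arm holds its last target. There are 200 camera calls.

## Task

Pick up the bench brush, reach in under the lamp with it and sweep the three wooden offcuts along the raised cutting bed and off its end into the open scrap tray, touching the offcuts only with the brush. Then stand the brush back on the bench where you found it and let go. Keep off the lamp, do not shift the tray, and leave the closed case, the can and the tape roll alone.

Things in the scene. Friction and masses are not known exactly. Their poses are not given: they have to be found in the camera images.
- bed: Raised cutting bed fixed to the bench (place and yaw vary), 180 mm in x, 320 mm in y, flat steel top at z = 95 mm; origin: centre of its underside. Its ends (y = -160, +160 mm) are open edges. Far side: fence 30 mm high (x = +80 to +90 mm). Near side: lip 8 mm high (x = -90 to -82 mm). Tray at one end, case at the other.
- lamp: White bar lamp fixed over the bed's near side; origin and axes as the bed's. Bar: y -170 to +170, x -90 to -10, z 328 to 358 mm. Two 16 mm posts behind the fence at x = +99, y = -150 and +150 mm carry 14 mm arms forward to it at z 344 to 358 mm. An upright gripper would hit it when holding the brush on the bed; lean the gripper back as the handle leans.
- brush: Bench brush, 0.3 kg, standing on its bristles. Rigid head 140 mm in x, 40 to 42 mm wide in y, 42 mm high, flat upright sides; origin: centre of its underside. Straight handle 26 mm wide in y, 24 mm thick, from the head's top at x = -30 mm, leans 40 degrees from vertical to -x (to the robot, within 0.2 rad); its top is at x = -120, z = 142 mm. Sweep with either y side.
- brush_grip (a point): Centre of the brush handle's grip, on the handle's axis, 105 mm up the handle: at x = -97, y = 0, z = +115 mm in the brush's frame; axes as the brush's. Pinch it across y with the gripper leaning along the handle.
- offcut_block: Plain wooden block 64 x 32 x 28 mm (x, y, z), about 60 g, lying loose on the bed; origin: centre of its underside.
- offcut_step: Stepped wooden offcut 62 x 32 mm, 14 mm high at its -x half and 30 mm at its +x half, about 50 g, loose on the bed; origin: centre of its underside.
- offcut_tee: T-shaped wooden offcut 64 x 32 x 26 mm, about 50 g, loose on the bed; origin: centre of its underside. At the start the three offcuts lie in a row along the bed in any order, long sides roughly across it, all of each within 100 mm of the bed's middle along its y.
- tray: Open black scrap tray, 180 mm in x, 125 mm in y, 83 mm high, walls 4 mm, 0.9 kg, loose on the bench, 5 mm off the bed's +y or -y end and square to it; its rim is 12 mm below the bed's top. Origin: centre of its underside.
- case: Closed blue case 152 x 127 x 65 mm at the bed's other end. Bystander. Origin: centre of its underside.
- can: Upright can, radius 32 mm, 120 mm high, on the side of the work where the brush is not. Bystander. Origin: centre of its underside.
- tape: Roll of tape lying flat, 90 mm across, 40 mm high, between the robot and the bed. Bystander. Origin: centre of its underside.
There are look-alikes about, which are no part of the job. What is shaped like the offcut_block but red is not meant.

How it is judged:
By the outcome, as a careful person would: the job done as asked, in the order asked, and still so for the second after the job is handed in, with the robot touching nothing.
It also fails if it takes over 64 s, if anything falls off the work surface, if the arm or the gripper's body presses on something with over 40 N, if the wrist force passes 120 N, or if a joint passes its speed limit or range.

## Working session

There is one attempt and no reset: what is moved stays moved. The work goes in short steps, each a Python script; the robot and the scene stay as the last script left them, time stands still between calls to the robot, and variables do not carry over. Pictures are saved under pics/ and viewed, at most 10 in all, crops included, and the job is handed in when it is done.

```bash
ls; mkdir -p pics; python3 - <<'E'
from plant import r, vision, models, telemetry
import cv2, numpy as np
for c in ["top","side"]:
    im=vision.snapshot(c); cv2.imwrite(f"pics/{c}0.png",im[:,:,::-1])
    k=vision.get_calibration(c); print(c,k)
    for t in ["bed","lamp","brush","brush_grip","offcut_block","offcut_step","offcut_tee","tray","case","can","tape"]:
        print(t,[(np.round(d["at"],3).tolist(),round(d["score"],2)) for d in models.mark_of(t,c)[:3]])
print(telemetry.current_t(), telemetry.current_tool_rot())
E
```

```text
pics
top {'fx': 510.6106869836318, 'fy': 510.6106869836318, 'cx': 290.60096513840176, 'cy': 212.1748283455527, 'position': array([0.47390853, 0.02753802, 1.19733442]), 'orientation': array([-0.04383499,  0.70884499, -0.70257966,  0.04471121])}
bed []
lamp []
brush [([0.564, -0.373, -0.0], 0.91)]
brush_grip [([0.466, -0.387, 0.117], 0.74)]
offcut_block [([0.783, 0.07, -0.001], 0.73), ([0.632, 0.018, 0.094], 0.62)]
offcut_step [([0.639, -0.051, 0.09], 0.62)]
offcut_tee [([0.632, 0.02, 0.09], 0.54), ([0.616, 0.242, -0.001], 0.5)]
tray [([0.626, -0.219, 0.001], 0.76)]
case [([0.618, 0.238, -0.002], 0.82)]
can [([0.569, 0.384, 0.003], 0.95)]
tape [([0.434, -0.01, -0.0], 0.88)]
side {'fx': 483.1878050193473, 'fy': 483.1878050193473, 'cx': 272.84672330560704, 'cy': 214.13905957782103, 'position': array([0.18643346, 0.79057596, 0.77933253]), 'orientation': array([ 0.10088567, -0.20591644,  0.87210201, -0.43227143])}
bed [([0.624, 0.007, -0.001], 0.87)]
lamp []
brush [([0.557, -0.366, 0.0], 0.84)]
brush_grip [([0.467, -0.383, 0.112], 0.62)]
offcut_block []
offcut_step [([0.638, -0.054, 0.094], 0.77)]
offcut_tee [([0.618, 0.071, 0.094], 0.77)]
tray [([0.628, -0.215, -0.001], 0.6)]
case [([0.625, 0.235, 0.004], 0.77)]
can [([0.561, 0.386, 0.002], 0.88)]
tape [([0.429, -0.014, -0.001], 0.9)]
1.2 [ 4.37347090e-05  9.92148114e-01  1.25068450e-01 -1.38670685e-05]
```

```bash
python3 - <<'E'
import cv2,numpy as np
a=cv2.imread("pics/top0.png");b=cv2.imread("pics/side0.png")
cv2.imwrite("pics/both0.png",cv2.resize(np.vstack([a,b])[:, :],None,fx=.71,fy=.71))
E
```

```text
(no output)
```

View pics/top0.png

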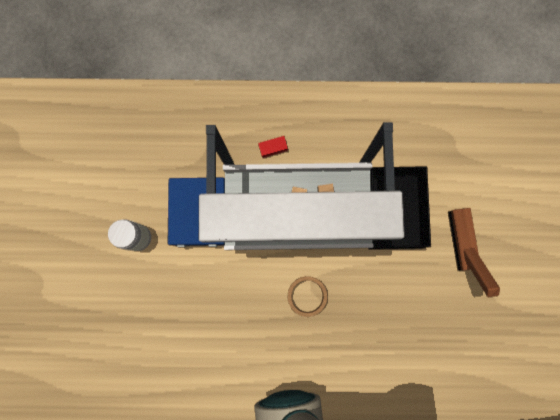

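View pics/side0.png

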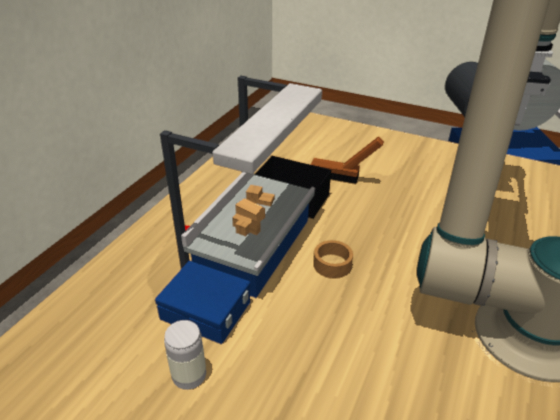

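The tray is at the bed's right end in the picture (world -y), the three offcuts are under the lamp at about (300–325, 188), the brush is at (465, 240) and the red look-alike is at (273, 146). Next I'll fit the brush silhouette, overlay the bed model and check IK.

```bash
cat > h.py <<'E'
import numpy as np, cv2
from scipy.spatial.transform import Rotation as R
from plant import r, gripper_to, inverse_kinematics, vision, models, telemetry
def T(yaw): return R.from_euler('z',yaw)
def quat(rot):
    x,y,z,w=rot.as_quat(); return np.array([w,x,y,z])
def project(P,k):
    q=k["orientation"]; C=R.from_quat([q[1],q[2],q[3],q[0]])
    c=C.inv().apply(np.atleast_2d(P)-k["position"])
    return np.c_[k["fx"]*c[:,0]/c[:,2]+k["cx"],k["fy"]*c[:,1]/c[:,2]+k["cy"]]
def box(x0,x1,y0,y1,z0,z1):
    return np.array([[x,y,z] for x in(x0,x1) for y in(y0,y1) for z in(z0,z1)],float)/1000
A=np.radians(40)
ZT=np.array([np.sin(A),0,-np.cos(A)])       # along handle, down
ROT=R.from_matrix(np.c_[np.cross([0,-1,0],ZT),[0,-1,0],ZT])
GRIP=np.array([-.0975,0,.115])
def tcp(origin,yaw,back=0.):
    """TCP pose that holds the brush with its origin/yaw there"""
    return np.asarray(origin)+T(yaw).apply(GRIP-ZT*(.006+back)), quat(T(yaw)*ROT)
E
python3 - <<'E'
from h import *
from scipy.optimize import minimize
head=box(-70,70,-21,21,0,42)
ax=np.array([-np.sin(A),0,np.cos(A)]);nn=np.array([np.cos(A),0,np.sin(A)])
top=np.array([-.120,0,.142]);base=np.array([-.030,0,.040])
hand=np.array([p+s*nn*.012+np.array([0,t*.013,0]) for p in(top,base) for s in(-1,1) for t in(-1,1)])
ms={}
for c in["top","side"]:
    vision.snapshot(c); d=models.regions_of("brush",c)
    print(c,[(x["score"],x["pixels"].sum()) for x in d]); 
    if d: ms[c]=d[0]["pixels"]
ks={c:vision.get_calibration(c) for c in ms}
def sil(p,c):
    m=np.zeros((420,560),np.uint8)
    for P in(head,hand):
        q=project(T(p[2]).apply(P)+[p[0],p[1],0],ks[c])
        cv2.fillConvexPoly(m,cv2.convexHull(np.round(q*16).astype(np.int32)),1,shift=4)
    return m>0
def cost(p,cs):
    return sum(1-(sil(p,c)&ms[c]).sum()/(sil(p,c)|ms[c]).sum() for c in cs)
for cs in (["top"],list(ms)):
    o=minimize(cost,[.5605,-.3695,.15],args=(cs,),method="Nelder-Mead",options=dict(initial_simplex=[[.56,-.37,.15],[.57,-.37,.15],[.56,-.36,.15],[.56,-.37,.25]]))
    print(cs,o.x,o.fun)
k=vision.get_calibration("top"); im=vision.snapshot("top")[:,:,::-1]
S=4; big=cv2.resize(im[110:260,160:440],None,fx=2.8,fy=2.8,interpolation=cv2.INTER_CUBIC)
B=np.array([.6245,.008,0]);yaw=.015
for P,col in((box(80,90,-160,160,125,125),(0,0,255)),(box(-90,-10,-170,170,358,358),(0,255,0)),(box(-90,90,-290,-165,83,83),(255,255,0)),(box(-90,-82,-160,160,103,103),(255,0,255))):
    q=(project(T(yaw).apply(P)+B,k)-[160,110])*2.8
    cv2.polylines(big,[cv2.convexHull(q.astype(np.int32))],True,col,1)
cv2.imwrite("pics/ov.png",big)
E
```

```text
top [(0.83, np.int64(1956)), (0.17, np.int64(3011))]
side [(0.73, np.int64(996)), (0.17, np.int64(1941))]
['top'] [ 0.56573784 -0.37179255  0.12499   ] 0.11050228310502286
['top', 'side'] [ 0.56389129 -0.37336242  0.09466988] 0.4362312687705395
```

View pics/ov.png

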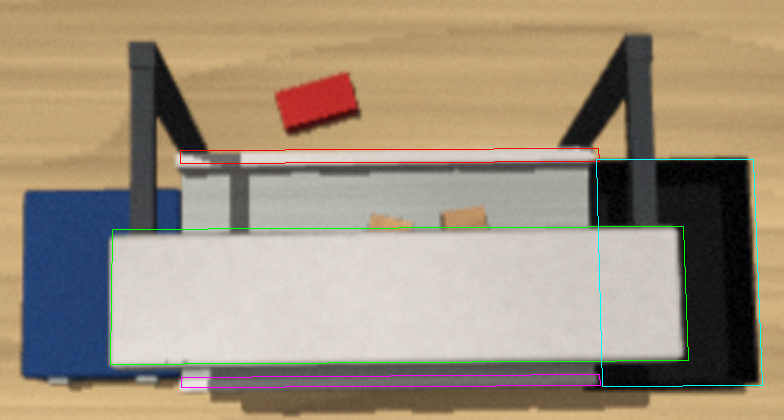

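The overlay fits the bed within about 2 mm, so I'll use bed (0.6235, 0.009) with yaw 0.02. Next are the IK checks, then the approach.

```bash
cat >> h.py <<'E'
BED=np.array([.6235,.009,0]);BY=.02
BR=np.array([.565,-.372,0]);BRY=.122
def onbed(x,y,z): return BED+T(BY).apply([x,y,z])
def gob(x,y,z,vel=.15,f=r.move_l,**kw):
    p,q=tcp(onbed(x,y,z)+DZ,BY)
    return r.move_l(p,q,vel=vel,**kw)
DZ=np.zeros(3)
E
python3 - <<'E'
from h import *
for n,(o,y,b) in dict(pre=(BR,BRY,.12),grasp=(BR,BRY,0),lift=(BR+[0,0,.13],BRY,0),back=(BR+[-.08,0,.14],BRY,0),
  f1=(onbed(-.15,-.30,.14),BY,0),f2=(onbed(-.15,.132,.14),BY,0),f3=(onbed(-.001,.132,.115),BY,0),f4=(onbed(-.001,.132,.098),BY,0),
  f5=(onbed(-.001,-.165,.098),BY,0)).items():
    j=inverse_kinematics(*tcp(o,y,b)); print(n,None if j is None else np.round(j,2), np.round(tcp(o,y,b)[0],3))
p,q=tcp(BR,BRY,.12); r.move_to(p,q); gripper_to(.08)
im=vision.snapshot("wrist"); cv2.imwrite("pics/w1.png",im[:,:,::-1])
for t in("brush_grip","brush"):print(t,[(np.round(d["at"],3),d["score"]) for d in models.mark_of(t,"wrist")])
print(telemetry.current_t())
E
```

```text
pre [-1.37  0.18  1.92  0.79  1.13 -0.31] [ 0.388 -0.394  0.212]
grasp [-1.21  0.33  2.    0.95  0.88 -0.41] [ 0.464 -0.384  0.12 ]
lift [-1.21  0.17  1.82  0.78  1.1  -0.11] [ 0.464 -0.384  0.25 ]
back [-1.38  0.11  1.87  0.75  1.22 -0.22] [ 0.384 -0.384  0.26 ]
f1 [-1.34 -0.05  2.04  0.77  1.12 -0.12] [ 0.378 -0.296  0.26 ]
f2 [ 0.39 -0.33  2.23 -0.42  0.62  2.21] [0.37  0.136 0.26 ]
f3 [ 0.22 -0.06  2.12 -0.32  0.41  2.02] [0.519 0.139 0.235]
f4 [ 0.22 -0.04  2.15 -0.37  0.36  2.07] [0.519 0.139 0.218]
f5 [-0.72 -0.01  2.12  0.81  0.64  0.26] [ 0.524 -0.158  0.218]
brush_grip [(array([ 0.463, -0.39 ,  0.112]), 0.82)]
brush [(array([ 0.563, -0.376,  0.004]), 0.85)]
3.1917
```

View pics/w1.png

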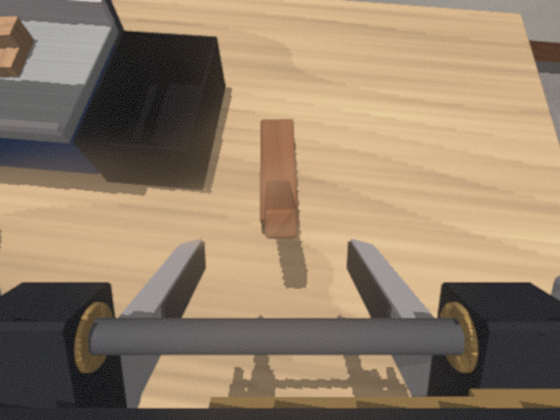

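The handle is centred between the fingers at about column 279 and lined up with them, so I'll grasp. I'll also check that the sweep path stays continuous in IK.

```bash
python3 - <<'E'
from h import *
for y in (.132,.09,.06,.03,0,-.03,-.06,-.1,-.14,-.17):
    for (x,z) in((-.001,.098),(-.14,.14)):
        j=inverse_kinematics(*tcp(onbed(x,y,z),BY)); print(y,x,None if j is None else np.round(j,2))
p,q=tcp(BR,BRY); hit=r.move_l(p,q,vel=.15,guard=15)
f0=telemetry.current_wrist_force()
gripper_to(0.0,60)
print(hit,telemetry.current_opening(),telemetry.current_finger_force(),telemetry.current_ee_pos(),p,f0,telemetry.current_wrist_force(),telemetry.current_t())
E
```

```text
0.132 -0.001 [ 0.22 -0.04  2.15 -0.37  0.36  2.07]
0.132 -0.14 [ 0.37 -0.31  2.22 -0.4   0.61  2.18]
0.09 -0.001 [ 0.08 -0.06  2.17 -0.12  0.34  1.73]
0.09 -0.14 [ 0.13 -0.37  2.25 -0.13  0.57  1.77]
0.06 -0.001 [-0.03 -0.08  2.18  0.09  0.34  1.45]
0.06 -0.14 [-0.07 -0.4   2.26  0.1   0.59  1.42]
0.03 -0.001 [-0.13 -0.08  2.19  0.28  0.36  1.19]
0.03 -0.14 [-0.28 -0.42  2.27  0.33  0.65  1.07]
0 -0.001 [-0.24 -0.09  2.19  0.45  0.39  0.96]
0 -0.14 [-0.49 -0.42  2.27  0.49  0.73  0.78]
-0.03 -0.001 [-0.34 -0.08  2.19  0.57  0.43  0.76]
-0.03 -0.14 [-0.68 -0.42  2.26  0.6   0.82  0.56]
-0.06 -0.001 [-0.44 -0.07  2.18  0.66  0.48  0.6 ]
-0.06 -0.14 [-0.83 -0.39  2.26  0.67  0.9   0.39]
-0.1 -0.001 [-0.56 -0.05  2.16  0.74  0.54  0.44]
-0.1 -0.14 [-0.99 -0.35  2.24  0.72  0.97  0.23]
-0.14 -0.001 [-0.66 -0.03  2.14  0.79  0.61  0.32]
-0.14 -0.14 [-1.1  -0.29  2.21  0.75  1.02  0.11]
-0.17 -0.001 [-0.73 -0.    2.12  0.82  0.65  0.25]
-0.17 -0.14 [-1.16 -0.25  2.19  0.76  1.04  0.05]
False 0.025647443885727227 59.90999221801758 [ 0.46437107 -0.38474225  0.11959035] [ 0.46439664 -0.38433487  0.11959627] [ 0.13449772  0.00071166 -0.09539152] [-0.39770187 -0.23140531  0.09646003] 5.0167
```

```bash
python3 - <<'E'
from h import *
r.move_l(tcp(BR+[0,0,.14],BRY)[0],vel=.12)
r.hold(.2); print("lift F",telemetry.current_wrist_force(),telemetry.current_torque(),telemetry.current_opening())
p,q=tcp(onbed(-.14,-.30,.14),BY); r.move_l(p,q,vel=.15)
gob(-.14,.132,.14,vel=.2)
print(telemetry.current_t(),telemetry.current_opening(),telemetry.current_joints())
for c in("top","side"):
    cv2.imwrite(f"pics/c_{c}.png",vision.snapshot(c)[:,:,::-1])
    for t in ("brush_grip","brush"):print(t,[(np.round(d["at"],3),d["score"]) for d in models.mark_of(t,c)][:1])
print(onbed(-.14,.132,.14))
E
python3 -c "
import cv2,numpy as np
cv2.imwrite('pics/c.png',np.hstack([cv2.imread('pics/c_top.png')[120:420,60:440],cv2.imread('pics/c_side.png')[100:400,100:500]]))"
```

```text
lift F [ 1.0946389   0.34198901 -3.67841309] [-0.10715431  0.93957288 -0.00608678] 0.026100680891954584
11.7167 0.02539067782366792 [ 0.37392581 -0.31433448  2.22202771 -0.40246513  0.60571046  2.18385465]
brush_grip [(array([0.376, 0.14 , 0.256]), 0.67)]
brush [(array([0.479, 0.138, 0.141]), 0.85)]
brush_grip [(array([0.381, 0.138, 0.25 ]), 0.6)]
brush [(array([0.473, 0.141, 0.138]), 0.6)]
[0.48088818 0.13817379 0.14      ]
```

View pics/c.png

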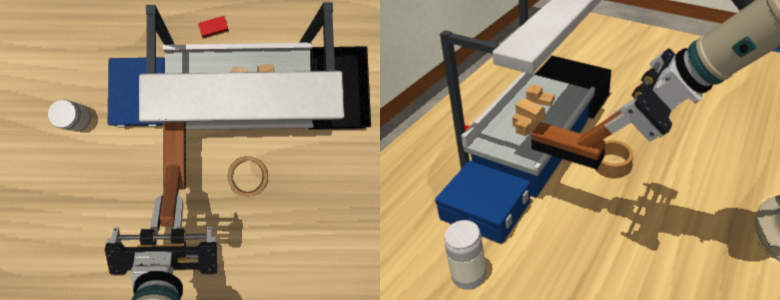

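The brush is held level, with its origin at the planned spot, and the offcuts are clear of the entry lane. Next I go in, lower and sweep.

```bash
python3 - <<'E'
from h import *
def st(n): print(n,np.round(telemetry.current_wrist_force(),2),np.round(telemetry.current_ee_pos(),4),round(telemetry.current_opening(),4),telemetry.current_t())
a=gob(-.14,.132,.118,vel=.12); st(a)
a=a or gob(-.001,.132,.116,vel=.1,guard=10); st(a)
a=a or gob(-.001,.132,.098,vel=.05,guard=6); st(a)
cv2.imwrite("pics/d.png",vision.snapshot("side")[60:360,60:460,::-1])
if not a:
    a=gob(-.001,.0,.098,vel=.08,guard=12); st(a)
cv2.imwrite("pics/e.png",vision.snapshot("side")[60:360,60:460,::-1])
cv2.imwrite("pics/de.png",np.hstack([cv2.imread("pics/d.png"),cv2.imread("pics/e.png")]))
E
```

```text
False [ 0.78 -0.67 -2.9 ] [0.3791 0.1359 0.2368] 0.0252 12.35
False [-0.78 -0.35 -3.66] [0.5179 0.139  0.2355] 0.0259 13.8917
False [-0.53 -0.39 -2.97] [0.5184 0.1389 0.2171] 0.0258 14.4
False [-0.97  0.38 -3.66] [0.5212 0.0069 0.2177] 0.0258 16.25
```

View pics/de.png

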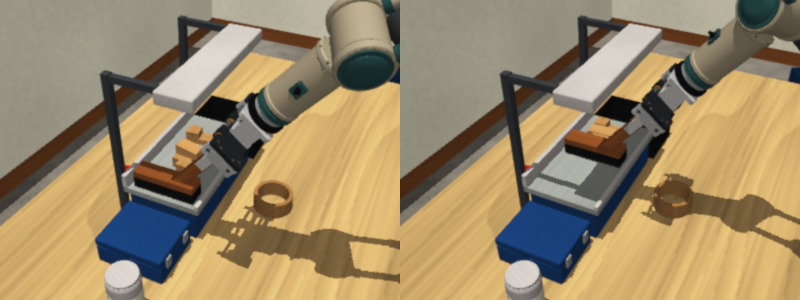

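The brush is on the bed between the lip and the fence, all three offcuts are ahead of it, and the lamp is clear. I'll finish the sweep.

```bash
python3 - <<'E'
from h import *
def st(n): print(n,np.round(telemetry.current_wrist_force(),2),np.round(telemetry.current_ee_pos(),4),round(telemetry.current_opening(),4),telemetry.current_t())
a=gob(-.001,-.172,.098,vel=.07,guard=12); st(a)
r.hold(.3)
im=[]
for c in("top","side"):
    im.append(vision.snapshot(c)[:,:,::-1])
    for t in ("offcut_block","offcut_step","offcut_tee","tray","brush"):print(t,[(np.round(d["at"],3).tolist(),round(d["score"],2)) for d in models.mark_of(t,c)][:2])
cv2.imwrite("pics/f.png",np.hstack([im[0][120:420,160:540],im[1][60:360,140:540]]))
E
```

```text
False [-0.54 -0.57 -2.8 ] [ 0.5246 -0.1647  0.2176] 0.0255 18.9083
offcut_block [([0.78, 0.069, 0.001], 0.73), ([0.652, -0.237, 0.033], 0.69)]
offcut_step []
offcut_tee []
tray [([0.626, -0.218, 0.001], 0.77)]
brush []
offcut_block []
offcut_step [([0.527, -0.164, 0.209], 0.65)]
offcut_tee []
tray []
brush [([0.616, -0.156, 0.1], 0.67)]
```

View pics/f.png

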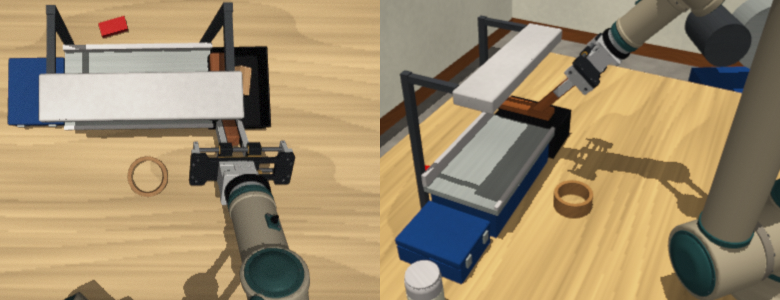

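The bed is clear and the tray hasn't moved. I'll back out and look before putting the brush down.

```bash
python3 - <<'E'
from h import *
gob(-.001,-.172,.118,vel=.1)
gob(-.14,-.172,.118,vel=.15)
p,q=tcp(BR+[-.06,0,.14],BRY); r.move_l(p,q,vel=.2)
im=[]
for c in("wrist","side","top"):
    im.append(vision.snapshot(c)[:,:,::-1])
    for t in ("offcut_block","offcut_step","offcut_tee","tray","brush","brush_grip"):print(c,t,[(np.round(d["at"],3).tolist(),round(d["score"],2)) for d in models.mark_of(t,c)][:2])
print(BR+[-.06,0,.14],telemetry.current_t(),telemetry.current_opening())
w=cv2.resize(im[0],(400,300))
t=cv2.resize(im[2][150:270,330:490],(400,300)); s=cv2.resize(im[1][120:270,180:380],(400,300))
cv2.imwrite("pics/g.png",np.vstack([np.hstack([w,t]),np.hstack([s,s*0])]))
E
```

```text
wrist offcut_block []
wrist offcut_step [([0.628, -0.176, 0.026], 0.93)]
wrist offcut_tee [([0.616, -0.163, 0.042], 0.6)]
wrist tray [([0.633, -0.175, 0.026], 0.6), ([0.624, -0.216, -0.0], 0.55)]
wrist brush [([0.504, -0.376, 0.14], 0.85)]
wrist brush_grip [([0.402, -0.384, 0.25], 0.64)]
side offcut_block [([0.65, -0.237, 0.034], 0.42)]
side offcut_step [([0.652, -0.237, 0.036], 0.37), ([0.621, 0.009, 0.002], 0.35)]
side offcut_tee []
side tray [([0.628, -0.216, -0.002], 0.89)]
side brush [([0.5, -0.368, 0.141], 0.94)]
side brush_grip [([0.405, -0.382, 0.249], 0.76)]
top offcut_block [([0.78, 0.068, -0.001], 0.84), ([0.651, -0.232, 0.033], 0.63)]
top offcut_step [([0.626, -0.22, 0.0], 0.54)]
top offcut_tee []
top tray [([0.628, -0.218, -0.002], 0.72)]
top brush [([0.504, -0.37, 0.14], 0.7)]
top brush_grip [([0.403, -0.381, 0.258], 0.89)]
[ 0.505 -0.372  0.14 ] 23.525 0.025717047252355595
```

View pics/g.png

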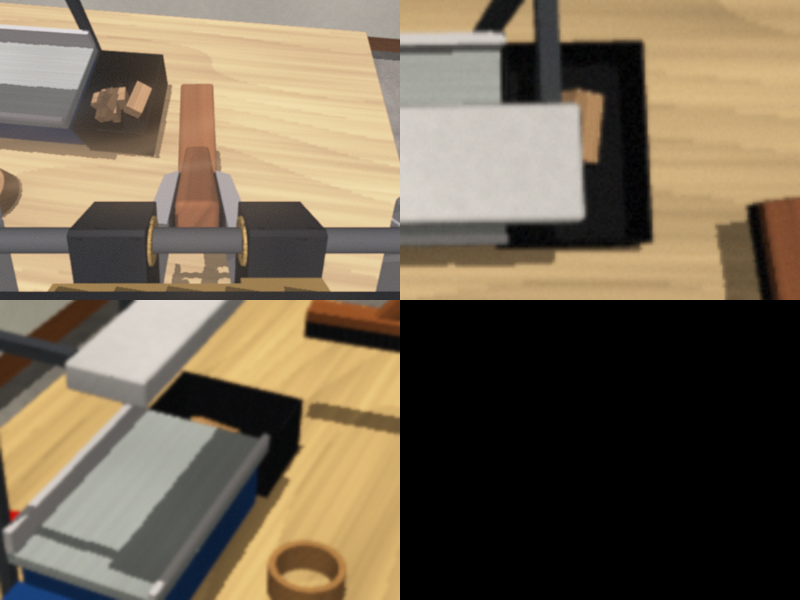

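All three offcuts are in the tray (wrist view around (110–140, 100)), the bed is empty and the tray is where it was. Now I'll put the brush back.

```bash
python3 - <<'E'
from h import *
r.move_l(tcp(BR+[0,0,.14],BRY)[0],vel=.12)
r.move_l(tcp(BR+[0,0,.012],BRY)[0],vel=.12)
a=r.move_l(tcp(BR+[0,0,-.001],BRY)[0],vel=.02,guard=4)
print(a,telemetry.current_ee_pos(),telemetry.current_wrist_force())
gripper_to(.08); r.hold(.2)
r.move_l(tcp(BR,BRY,.13)[0],vel=.12)
p,q=tcp(BR,BRY,.13); r.move_l(p+[-.03,0,.08],vel=.15); r.hold(.3)
im=[]
for c in("top","side"):
    im.append(vision.snapshot(c)[:,:,::-1])
    for t in ("brush","brush_grip","tray","case","can","tape"):print(c,t,[(np.round(d["at"],3).tolist(),round(d["score"],2)) for d in models.mark_of(t,c)][:1])
print(telemetry.current_t(),telemetry.current_wrist_force())
cv2.imwrite("pics/hh.png",np.hstack([im[0][120:420,160:540],im[1][60:360,140:540]]))
E
```

```text
True [ 0.46425988 -0.38425234  0.11951769] [-1.54187831  0.07584512  3.96364427]
top brush [([0.564, -0.37, -0.001], 0.88)]
top brush_grip [([0.463, -0.381, 0.116], 0.9)]
top tray [([0.628, -0.221, -0.0], 0.89)]
top case [([0.618, 0.239, -0.0], 0.84)]
top can [([0.566, 0.383, -0.0], 0.63)]
top tape [([0.432, -0.01, 0.0], 0.91)]
side brush [([0.556, -0.368, 0.002], 0.63)]
side brush_grip [([0.465, -0.383, 0.113], 0.6)]
side tray [([0.63, -0.215, -0.003], 0.79)]
side case [([0.624, 0.236, 0.002], 0.74)]
side can [([0.558, 0.388, -0.0], 0.83)]
side tape [([0.429, -0.01, 0.001], 0.64)]
30.1 [0.82915003 0.14348229 0.51352053]
```

View pics/hh.png

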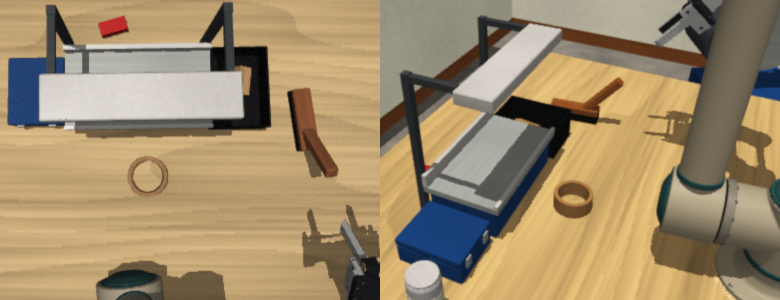

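The brush stands back at its original spot, the arm is clear, and nothing else has moved.

```bash
python3 -c "
from plant import r
print(r.sign_off())"
```

```text
the job is handed in; nothing more can be done
None
```

The job is handed in at about 30 s: all three offcuts are in the scrap tray, the brush stands back where it was found with the gripper clear, and the last camera check showed the tray, case, can and tape unmoved.

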